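Thread a guide punch through both bushings of a punch stand and hold it ready

TASK

Take the long steel punch with the brass grip out of the wooden block and lower it, without forcing it, through the upper and then the lower brass bushing of the blue punch stand. Finish while still holding it upright in the gripper, its tip about halfway between the lower guide arm and the steel block below, clear of the block, so that only the gripper carries it. Leave the other punches, the dish and the hammer where they are.

Things in the scene. Friction and masses are not known exactly. Their poses are not given: they have to be found in the camera images.
- rod: the long punch, loose, 98-196 g, upright in one of the wooden block's three holes (which one varies). Origin at the centre of its lower end (tip), z along the rod to the grip. Round steel shaft, diameter 10 mm, z = 0 to 130 mm (lowest 4 mm taper to diameter 6); round brass grip, diameter 18 mm, z = 130 to 180; small steel button on top to 184 mm
- rod_tip (a point): the centre of the long punch's lower end (same point as its origin)
- rod_grip (a point): the middle of the long punch's brass grip, 155 mm above its tip; grip it here across its 18 mm
- stand: blue punch stand, fixed. Origin under the middle of its base (120 mm along x, 95 along y, 12 thick), z up. Steel column, diameter 20 mm, at x = +42 mm, up to z = 150 mm; two arms reach from it to -x, each with an upright brass bushing at x = -22, y = 0 mm, one straight above the other. Lower arm's underside at z = 63 mm. Steel block (66 x 85 mm) fixed on the base below, its top at z = 23 mm
- upper_guide: the upper blue arm, clamped to the stand's column and rigid; axes as the stand's, its bushing again at x = -22, y = 0 mm; its origin is level with its underside, whose height above the bench varies from 100 to 125 mm
- upper_mouth (a point): centre of the upper bushing's mouth (top rim), 14 mm above its lower end. Both bushings: bore diameter 13 mm, flared at the top to about 21 mm, 14 mm long; the arm round them is 44 mm square
- upper_exit (a point): centre of the upper bushing's lower end
- lower_mouth (a point): centre of the lower bushing's mouth (its top rim), 77 mm above the bench
- lower_exit (a point): centre of the lower bushing's lower end, 63 mm above the bench; z up
- anvil_top (a point): top of the steel block straight below the bushings, 23 mm above the bench; z up
- punch_block: wooden block, fixed, 50 x 120 x 50 mm, origin under its centre, z up, with three square holes 13 mm wide and 40 mm deep (floor 10 mm above the bench) in a row along its y, at y = -38, 0 and +38 mm; each holds one punch. The block and the stand may stand on either side of the bench, and turned
- punch_a: short punch with a red cap, loose, 86 mm long, standing in the block with its top 96 mm above the bench; origin at its lower end. Leave it
- punch_b: short punch with a black cap, loose, 76 mm long, standing in the block with its top 86 mm above the bench; origin at its lower end. Leave it
- dish_deep: white round dish, 120 mm wide, 32 mm high, loose, on the bench; origin under its centre. Leave it
- goldsmith_hammer: small hammer with a wooden handle, 254 mm long, 22 mm high, loose, lying on the bench; origin under its middle. Leave it
There are look-alikes about, which are no part of the job. Several things have the shape of the punch_block; the one meant has the colours described above.

How it is judged:
By the outcome, as a careful person would: the job done as asked, in the order asked, and still so for the second after the job is handed in, while the arm keeps its last pose, push and grip.
It also fails if it takes over 42 s, if anything falls off the work surface, if the arm or the gripper's body presses on something with over 40 N, if the wrist force passes 120 N, or if a joint passes its speed limit or range.

ROBOT

A 6-joint arm with a two-finger parallel gripper is mounted at the origin on the work surface; the furniture and walls round the work are solid. World frame = base frame: x ahead of the robot, y to its left, z up, the work surface at z = 0. Lengths are in m, angles in rad, forces in N, time in s.
With the tool pointing down it reaches from about 0.325 to 0.9 m from the base axis. Payload 3.5 kg.
Tool frame: the origin (TCP) lies between the finger pads; the fingertips stand 25 mm ahead of it and the grasp point (between the pads) lies 6 mm ahead of it; z points along the fingers, y is the line along which they close (so a half turn about z gives the same grasp; the last joint's range is limited). The gripper opens to 85 mm and grips with 20 to 120 N. Pads are 22 mm wide; open, the fingers measure 114 mm over their backs; the gripper's body (76 mm by 85 mm) begins 54 mm behind the grasp point. The pads swing forward as they close: fully open they stand 13 mm farther back than shut.
Start: joints at [-1.268, 0.276, -0.026, 1.268, 0, 1.467], TCP at [0.247, -0.574, 0.256] pointing down, gripper open.
Joint ranges: [-3.12, 3.12], [-0.85, 1.88], [-1.08, 1.24], [-1.95, 2.15], [-1.57, 1.53], [-3.14, 3.14]. Speed limits (rad/s): [2.57, 2.57, 3.14, 3.14, 3.14, 3.14].

INTERFACE

Orientations are given as a unit quaternion [w, x, y, z].
In Python, from plant import manip, vision, job_done gives the robot as it stands. The module is installed in compiled form; this text tells all that it offers.
- The arm moves only by the tool hand_motion, called after "Call:" by a JSON object that holds its "name" and its "arguments". Schema: {"type":"object","properties":{"rows":{"type":"object","properties":{"segments":{"type":"array","items":{"type":"array","items":{"type":"number"},"minItems":6,"maxItems":6},"minItems":1,"maxItems":20}},"additionalProperties":false,"required":["segments"]},"aperture":{"type":"number"},"clamp_n":{"type":"number"},"only":{"type":"string"},"quiet":{"type":"boolean"},"lines":{"type":"string"}},"required":["rows"],"additionalProperties":false}. rows is an object whose key "segments" holds a list of rows, 1 to 20 of them, each of 6 numbers: dx, dy, dz in parts of the range, where 1.0 means 0.5 m, then a rotation vector rx, ry, rz in parts of the range, where 1.0 means pi rad; each row shifts and turns the commanded pose from where the row before left it, along the tool's axes as they then stand; what a row does not reach is not made up. A row lasts 1/8 s, in which the tool goes at most 0.0625 m and 0.188 rad, less where a joint would pass 70% of its speed; a pose out of reach is approached as far as the arm can. aperture is the finger opening in m, set as the call begins (left out keeps the last). The fingers move at their own pace and stop on an object; clamp_n is the grip in N (left out, the last holds). Time passes only in rows, so rows that do not move let the fingers close. The tool returns the time, the measured TCP pose, the force, the opening and the grip force at its end. only (a regular expression) keeps the lines of the reply that match it, lines (a string "A,B") keeps lines A to B, and quiet returns only ok. Input that does not fit is refused with a message, and nothing moves.
- manip.state(): the state, without advancing time (a new reading comes with each control period).
- vision.get_image(name): name is "scene" or "top"; returns the picture (480x640x3 uint8, red, green, blue); there is no depth.
- vision.get_calibration(name): a dict with "vfov" (degrees; the focal length in pixels is half the picture's height over the tangent of half this angle, whatever the lens; pixels are square), "cx", "cy" (the principal point, pixels), "T" (4x4, takes a point from camera to world coordinates). Camera axes: x right, y up, looking along -z (the intrinsics and any distortion apply to the point x, -y, -z); pixel columns grow to the right and rows downward; lengths in m; the calibration is good to about 2 mm. A picture is of the moment at which its call begins. get_calibration takes no time and is no camera call.
- job_done(): hands the job in; it is judged then, once.
The state is a dict: "t": time; "joint_positions": joint angles; "qd": joint speeds; "effort": joint torques, N m; "tcp_pos": TCP position; "tool_rot": TCP orientation; "ft_force": force on the tool from outside, world axes, zero at the start; "torque": the same for the moment, N m; "width": finger opening in m; "grip_force": force on a finger pad.
Only numpy, scipy, OpenCV 4.12 (cv2) and the standard library are available. Lean on these libraries where they do the work, as an engineer would, in place of code of your own. Each camera call takes 0.05 s, during which the arm holds its last target. There are 200 camera calls.

## Working session

There is one attempt and no reset: what is moved stays moved. The work goes in short steps, Python scripts to look and compute and a tool call to move; the robot and the scene stay as the last step left them, time stands still between calls to the robot, and variables do not carry over. Pictures are saved under pics/ and viewed, at most 10 in all, crops included, and the job is handed in when it is done.

```bash
mkdir -p pics; python3 - <<'E'
from plant import manip, vision
import cv2
for n in("scene","top"):
    im=vision.get_image(n);cv2.imwrite(f"pics/{n}0.png",im[:,:,::-1]);c=vision.get_calibration(n);print(n,c)
s=manip.state();print(s)
E
```

```text
scene {'vfov': 51.16825333887623, 'cx': 314.0489467235439, 'cy': 242.16287344636868, 'T': array([[-0.49784984,  0.42640191, -0.75519994, -0.15015975],
       [-0.86694043, -0.26844027,  0.41994536,  0.40190671],
       [-0.02366057,  0.8637831 ,  0.503308  ,  0.6192791 ],
       [ 0.        ,  0.        ,  0.        ,  1.        ]])}
top {'vfov': 47.873800396009564, 'cx': 316.9123727154092, 'cy': 240.31237005192182, 'T': array([[-0.02542096,  0.97976151, -0.1985476 ,  0.36396097],
       [-0.9996305 , -0.02300104,  0.01448533, -0.00508665],
       [ 0.00962536,  0.19884247,  0.9799842 ,  1.19223184],
       [ 0.        ,  0.        ,  0.        ,  1.        ]])}
{'t': 0.1, 'joint_positions': array([-1.26842456e+00,  2.77095843e-01, -2.77415275e-02,  1.26800357e+00,
       -1.25361600e-05,  1.46741047e+00]), 'qd': array([-1.53170390e-03, -8.82529640e-04,  3.40061549e-03,  1.65791345e-03,
       -7.36161028e-05,  2.00692678e-04]), 'effort': array([ 8.70470194e-04, -4.46707749e+01,  2.96128803e+01,  8.41712375e-03,
       -7.98183373e-05, -5.18108479e-06]), 'tcp_pos': array([ 0.24649679, -0.57362583,  0.25524835]), 'tool_rot': array([-1.01662819e-03,  9.79490073e-01,  2.01489832e-01, -1.07781641e-04]), 'ft_force': array([ 0.55883672,  0.06200986, -0.46221829]), 'torque': array([ 0.04864049, -0.00334588, -0.0357363 ]), 'grip_force': 0.0, 'width': 0.08542885990298406}
```

View pics/scene0.png

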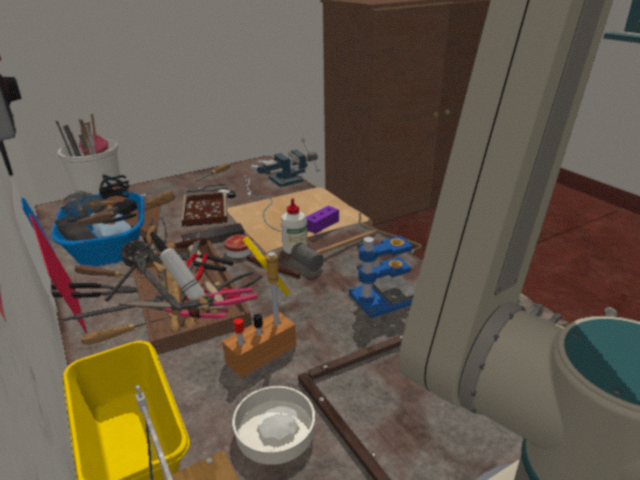

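View pics/top0.png

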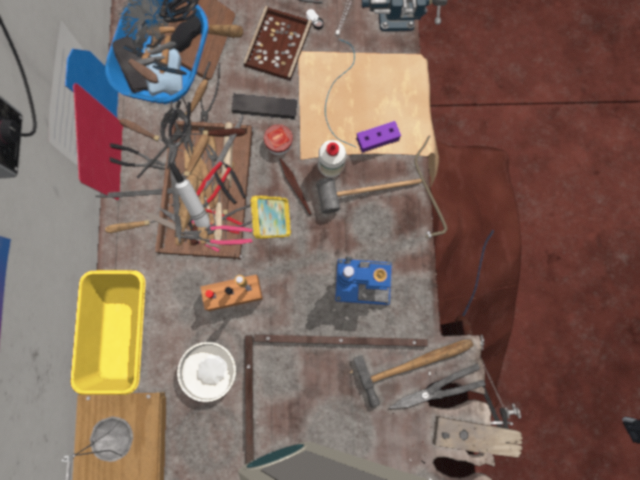

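The scene shows the wooden (orange-brown) block at scene (260,343) / top (231,291), with the red cap, the black cap and the long brass grip in its holes. Possible mix-ups:
- Purple block at top (378,137): a look-alike.
- Red cap at (238,325) and black cap at (258,320): short punches.
- Brass grip at scene (272,265): the one I want.

The blue stand is at scene (380,275) / top (363,283).

```bash
python3 - <<'E'
import cv2,numpy as np
s=cv2.imread("pics/scene0.png");t=cv2.imread("pics/top0.png")
def cr(im,x,y,w,h,k):
    o=cv2.resize(im[y:y+h,x:x+w],None,fx=k,fy=k,interpolation=cv2.INTER_CUBIC)
    for i in range(0,w,10):
        cv2.line(o,(i*k,0),(i*k,12 if i%50==0 else 5),(255,255,255),1)
    for j in range(0,h,10):
        cv2.line(o,(0,j*k),(12 if j%50==0 else 5,j*k),(255,255,255),1)
    return o
a=np.hstack([cr(s,215,240,100,145,4),cr(s,340,230,80,145,4)])
cv2.imwrite("pics/c1.png",a)
b=np.hstack([cr(t,190,260,80,60,5),cr(t,325,250,75,60,5)])
cv2.imwrite("pics/c2.png",b)
E
```

```text
(no output)
```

View pics/c1.png

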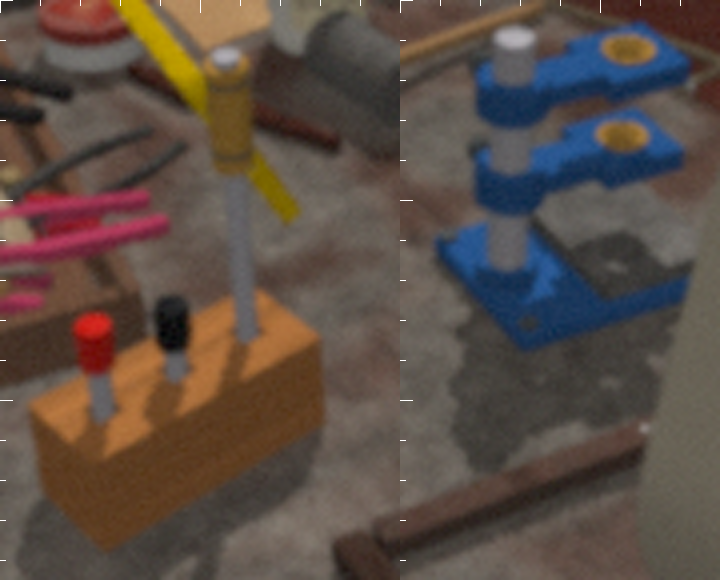

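View pics/c2.png

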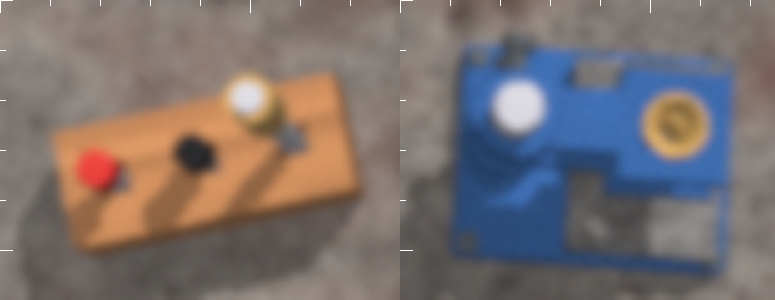

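```bash
cat > h.py <<'E'
import numpy as np
from plant import vision
from scipy.optimize import least_squares
C={n:vision.get_calibration(n) for n in("scene","top")}
def proj(n,p):
    c=C[n];T=c["T"];q=T[:3,:3].T@(np.asarray(p)-T[:3,3]);f=240/np.tan(np.radians(c["vfov"]/2))
    return np.array([c["cx"]+f*q[0]/-q[2],c["cy"]-f*q[1]/-q[2]])
def tri(obs):
    r=least_squares(lambda p:np.concatenate([proj(n,p)-uv for n,uv in obs]),[.5,0,.1])
    return r.x,r.fun
E
cat > m.py <<'E'
from h import *
np.set_printoptions(precision=4,suppress=True)
for k,o in dict(button=[("scene",(272,253.5)),("top",(239.2,279.6))],shaft=[("scene",(276.7,324.5)),("top",(248.2,287.6))],
 red=[("scene",(238.7,320.5)),("top",(209.4,293.8))],blk=[("scene",(258,315.5)),("top",(228.6,290.4))],
 col=[("scene",(368.75,249)),("top",(348.8,271.4))],up=[("scene",(397,252.5)),("top",(380.2,275))]).items():
    print(k,*tri(o))
P=[("scene",(368.75,249),(.042,0,.15)),("top",(348.8,271.4),(.042,0,.15)),("scene",(397,252.5),(-.022,0,None)),("top",(380.2,275),(-.022,0,None)),("scene",(395.5,274.25),(-.022,0,.077)),
("scene",(349.2,301),(.06,.0475,.012)),("scene",(371.2,325.5),(.06,-.0475,.012)),("top",(336.4,311),(.06,-.0475,.012)),("top",(389.4,314),(-.06,-.0475,.012))]
def W(v,l):
    c,s=np.cos(v[2]),np.sin(v[2]);return [v[0]+c*l[0]-s*l[1],v[1]+s*l[0]+c*l[1],v[3] if l[2] is None else l[2]]
for sg in(1,):
  f=lambda v:np.concatenate([proj(n,W(v,(l[0],sg*l[1],l[2])))-uv for n,uv,l in P])
  for y0 in(1.57,):
    r=least_squares(f,[.35,-.05,y0,.12],loss="soft_l1");print("stand",r.x,r.cost);print(f(r.x).reshape(-1,2));print("bush",W(r.x,(-.022,0,None)))
E
python3 m.py
```

```text
button [0.4943 0.1244 0.1937] [-0.9626 -0.1237  0.9608  0.5421]
shaft [0.4963 0.1248 0.0442] [-0.8085 -0.0968  0.8381  0.4889]
red [0.4802 0.1982 0.0956] [-0.4609 -0.0662  0.5056  0.2689]
blk [0.4873 0.161  0.0857] [-0.4219 -0.0557  0.448   0.2494]
col [ 0.5143 -0.0843  0.1252] [-0.9336 -0.0613  0.7993  0.568 ]
up [ 0.5092 -0.1499  0.0987] [-0.8523 -0.0401  0.7041  0.5338]
stand [ 0.4737 -0.1025  0.4763  0.1396] 179.1909457292031
[[ -0.002  -10.4697]
 [  1.1787   0.4454]
 [  2.8869  -0.1367]
 [-14.4226  26.2504]
 [  2.3132   6.4227]
 [ -2.0697   6.6334]
 [ -1.6634 -41.78  ]
 [ 23.9402 -47.6172]
 [ -1.7443  -2.7037]]
bush [np.float64(0.4541630625472663), np.float64(-0.11255022558825839), np.float64(0.13955003165154323)]
```

```bash
sed -i 's/368.75,249/368.75,239/g;s/397,252.5/397,242.5/g;s/395.5,274.25/395.5,264.25/;s/349.2,301/349.2,291/;s/371.2,325.5/371.2,315.5/;s/for sg in(1,)/for sg in(-1,)/' m.py; python3 m.py|tail -14
```

```text
blk [0.4873 0.161  0.0857] [-0.4219 -0.0557  0.448   0.2494]
col [ 0.5113 -0.082   0.1493] [-0.6232 -0.041   0.5302  0.3765]
up [ 0.5061 -0.1461  0.1243] [-0.6273 -0.0296  0.5149  0.3902]
stand [ 0.5031 -0.1225  1.4866  0.1274] 18.58863617120342
[[ 0.2469  0.8737]
 [-0.0312  2.7022]
 [ 0.327  -0.1171]
 [ 0.0022  2.5908]
 [ 0.3036  0.0745]
 [-1.5808 -1.4648]
 [ 0.0168 -0.0899]
 [-1.1854 -7.0434]
 [ 0.873  -6.7508]]
bush [np.float64(0.5012972477768561), np.float64(-0.14446374500841191), np.float64(0.12740128623174587)]
```

```bash
sed -i 's/336.4,311/336.4,301/;s/389.4,314/389.4,304/' m.py; python3 m.py|tail -11; python3 - <<'E'
import numpy as np
b=np.array([.4943,.1244]);r=np.array([.4802,.1982]);k=np.array([.4873,.161])
d=b-r;print(np.degrees(np.arctan2(d[1],d[0])))
from plant import manip
from scipy.spatial.transform import Rotation as R
q=manip.state()["tool_rot"];print(R.from_quat(q,scalar_first=True).as_matrix())
E
```

```text
stand [ 0.5072 -0.1238  1.499   0.1248] 7.4036213662472745
[[-0.3098 -0.085 ]
 [ 0.5172  0.9087]
 [-0.6095 -0.0669]
 [ 0.3653  0.6132]
 [-0.5257 -1.0949]
 [-2.2173 -2.3485]
 [-0.2079 -1.2916]
 [-0.422   1.4539]
 [ 1.6227  1.0591]]
bush [np.float64(0.5055753104830087), np.float64(-0.1457229460015918), np.float64(0.12478275556600424)]
-79.18359766464694
[[ 9.18803672e-01  3.94714362e-01 -6.20822583e-04]
 [ 3.94714800e-01 -9.18801628e-01  1.94812063e-03]
 [ 1.98538392e-04 -2.03498825e-03 -9.99997910e-01]]
```

The rows are not in the units I measure in: shifts go in shares of 0.5 m and turns go in shares of pi rad. I convert before sending: 0.055 m is 0.11, 0.05 m is 0.1, -0.1664 rad is -0.053.

Call:
{"name": "hand_motion", "arguments": {"rows": {"segments":[[0,0,0,0,0,-0.053],[0,0,0,0,0,-0.053],[0,0,0,0,0,-0.053],[0,0,0,0,0,-0.053],[0,0,0,0,0,-0.053],[0,0,0,0,0,-0.053],[0,0,0,0,0,-0.053],[0.1,0.036,0,0,0,0],[0.11,0.04,0,0,0,0],[0.11,0.04,0,0,0,0],[0.11,0.04,0,0,0,0],[0.11,0.04,0,0,0,0],[0.11,0.04,0,0,0,0],[0.11,0.04,0,0,0,0],[0.11,0.04,0,0,0,0],[0.11,0.04,0,0,0,0],[0.11,0.04,0,0,0,0],[0.11,0.04,0,0,0,0],[0.1,0.036,0,0,0,0],[0.06,0,0,0,0,0]]}, "aperture": 0.085}}

```text
t: 2.6
tcp_pos: [0.4834, 0.1081, 0.2559]
tool_rot: [-0.0, 0.706, 0.708, 0.0]
ft_force: [-0.5, -0.2, -0.0]
width: 0.0851
grip_force: 0.0
```

To row units: 0.03 m is 0.06, 0.016 m is 0.032.

Call:
{"name": "hand_motion", "arguments": {"rows": {"segments":[[0.032,0.022,0,0,0,0],[0,0,0,0,0,0],[0,0,0.04,0,0,0],[0,0,0.06,0,0,0],[0,0,0.05,0,0,0],[0,0,0.02,0,0,0],[0,0,0,0,0,0]]}}}

```text
t: 3.48
tcp_pos: [0.4935, 0.1208, 0.1709]
tool_rot: [-0.0, 0.708, 0.707, -0.001]
ft_force: [-0.0, 0.4, 0.2]
width: 0.0851
grip_force: 0.0
```

```bash
python3 - <<'E'
from plant import vision
import cv2,numpy as np
s=vision.get_image("scene")[:,:,::-1];t=vision.get_image("top")[:,:,::-1]
a=cv2.resize(s[190:350,200:350],None,fx=3,fy=3);b=cv2.resize(t[230:340,180:290],(350,350))
o=np.zeros((480,800,3),np.uint8);o[:,:450]=a;o[:350,450:]=b;cv2.imwrite("pics/g.png",o)
E
```

```text
(no output)
```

View pics/g.png

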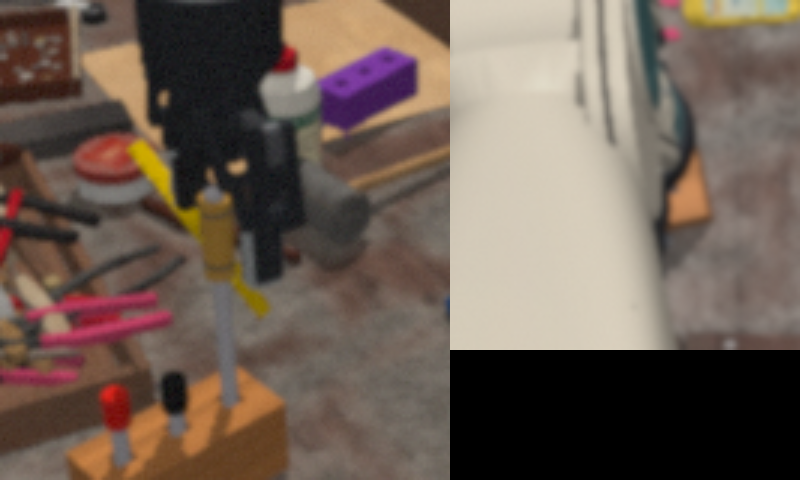

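The view shows the purple block is the look-alike; the gripper straddles the brass grip (scene px (272,268)), near finger tip at px (287,283). I'll check the geometry by projection.

```bash
python3 - <<'E'
from h import *
for p in [(.4935-.05,.121,.159),(.4935+.05,.121,.159),(.4935-.0425,.121,.159),(.4943,.1244,.165),(.4935,.121,.171)]: print(p,proj("scene",p))
E
```

```text
(0.4435, 0.121, 0.159) [288.20900343 285.53163473]
(0.5435, 0.121, 0.159) [261.87233877 257.31154318]
(0.451, 0.121, 0.159) [286.06205246 283.2311478 ]
(0.4943, 0.1244, 0.165) [272.16099658 268.13770977]
(0.4935, 0.121, 0.171) [273.98585475 264.72985526]
```

To row units: 0.003 m is 0.006, 0.001 m is 0.002.

Call:
{"name": "hand_motion", "arguments": {"rows": {"segments":[[0.006,0.002,0,0,0,0],[0,0,0,0,0,0],[0,0,0,0,0,0],[0,0,0,0,0,0],[0,0,0,0,0,0],[0,0,0,0,0,0],[0,0,0,0,0,0],[0,0,0,0,0,0]]}, "aperture": 0.01, "clamp_n": 50}}

```text
t: 4.58
tcp_pos: [0.495, 0.1247, 0.1715]
tool_rot: [0.0, 0.707, 0.707, 0.0]
ft_force: [-0.4, -0.3, 2.9]
width: 0.0168
grip_force: 48.8
```

To row units: -0.03 m is -0.06, -0.01 m is -0.02.

Call:
{"name": "hand_motion", "arguments": {"rows": {"segments":[[0,0,-0.02,0,0,0],[0,0,-0.03,0,0,0],[0,0,-0.04,0,0,0],[0,0,-0.05,0,0,0],[0,0,-0.06,0,0,0],[0,0,-0.06,0,0,0],[0,0,-0.05,0,0,0],[0,0,-0.02,0,0,0],[0,0,0,0,0,0]]}}}

```text
t: 5.7
tcp_pos: [0.4952, 0.1247, 0.337]
tool_rot: [0.0, 0.707, 0.707, 0.001]
ft_force: [0.5, -0.4, -1.3]
width: 0.0169
grip_force: 48.9
```

To row units: -0.045 m is -0.09, -0.035 m is -0.07.

Call:
{"name": "hand_motion", "arguments": {"rows": {"segments":[[-0.03,0,0,0,0,0],[-0.07,0.004,0,0,0,0],[-0.09,0.004,0,0,0,0],[-0.09,0.004,0,0,0,0],[-0.09,0.004,0,0,0,0],[-0.08,0.004,0,0,0,0],[-0.06,0,0,0,0,0],[-0.03,0,0,0,0,0],[0,0,0.04,0,0,0],[0,0,0.02,0,0,0],[0,0,0,0,0,0],[0,0,0,0,0,0]]}}}

```text
t: 7.2
tcp_pos: [0.505, -0.145, 0.3067]
tool_rot: [0.0, 0.707, 0.707, 0.0]
ft_force: [0.3, 0.6, -1.4]
width: 0.0166
grip_force: 48.9
```

```bash
python3 - <<'E'
from plant import vision,manip
import cv2,numpy as np
print(manip.state()["tcp_pos"])
s=vision.get_image("scene")[:,:,::-1];t=vision.get_image("top")[:,:,::-1]
cv2.imwrite("pics/s2.png",s);cv2.imwrite("pics/t2.png",t)
a=cv2.resize(s[170:310,330:430],None,fx=4,fy=4,interpolation=2);b=cv2.resize(t[210:350,320:420],None,fx=4,fy=4,interpolation=2)
cv2.imwrite("pics/h1.png",np.hstack([a,b]))
E
```

```text
[ 0.50496932 -0.14499908  0.30671636]
```

View pics/h1.png

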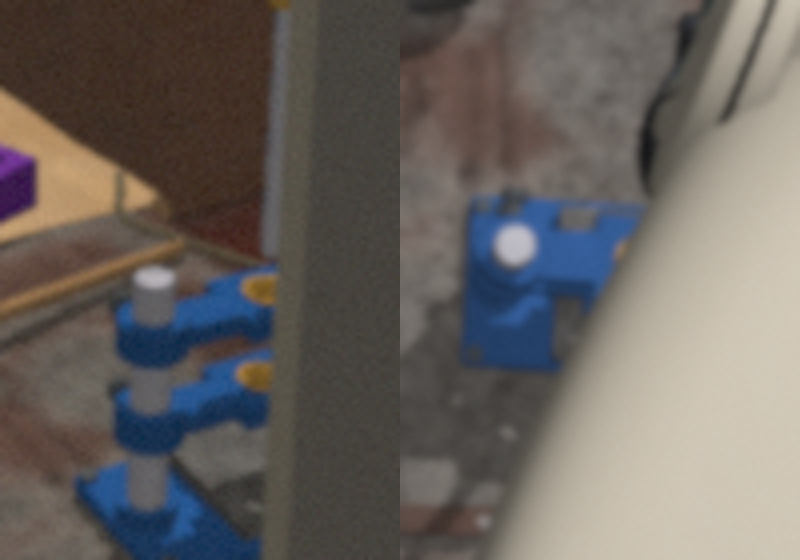

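The scene crop shows the rod partly hidden by the forearm: left edge at px (398.3,175) to (395.5,230), tip bottom around (397,233.5); bushing left rims at (390,242) upper. I'll compare with the prediction.

```bash
python3 - <<'E'
from h import *
np.set_printoptions(precision=2,suppress=True)
x,y=.505,-.145
e=np.array([.498,.867,0])*.005
for z in(.1457,.150,.16,.19,.21,.22,.2757): print(z,proj("scene",np.array([x,y,z])),proj("scene",np.array([x,y,z])+e))
for n,p in dict(mouth=(.5055,-.1457,.1248),low=(.5055,-.1457,.077)).items():
    print(n,[proj("scene",np.array(p)+k*e) for k in(0,2.1)])
import cv2
g=cv2.cvtColor(cv2.imread("pics/s2.png"),6).astype(int)
for r in range(172,238,6): print(r,g[r,388:404])
s=cv2.imread("pics/s2.png").astype(int)
for r in (242,243,264): print(r,s[r,384:402].tolist())
E
```

```text
0.1457 [396.92 233.26] [394.31 233.31]
0.15 [397.05 231.3 ] [394.44 231.35]
0.16 [397.37 226.71] [394.74 226.77]
0.19 [398.33 212.65] [395.66 212.71]
0.21 [398.98 203.03] [396.28 203.08]
0.22 [399.32 198.13] [396.6  198.19]
0.2757 [401.24 169.88] [398.45 169.94]
mouth [array([396.41, 242.45]), array([390.99, 242.56])]
low [array([394.99, 263.18]), array([389.71, 263.28])]
172 [51 48 51 53 51 54 49 50 53 55 59 74 88 90 86 84]
178 [51 54 50 51 47 56 51 50 50 56 73 87 99 98 92 87]
184 [ 53  52  54  55  55  52  54  55  54  60  77  90 100  94  85  82]
190 [53 52 48 51 51 51 54 52 53 64 83 93 97 94 85 82]
196 [48 50 56 53 54 53 51 50 57 76 94 95 98 89 84 84]
202 [49 53 52 53 51 55 50 46 54 75 90 95 94 87 83 82]
208 [54 53 48 51 50 52 49 54 68 84 95 96 95 82 82 88]
214 [53 50 52 48 47 47 51 61 73 89 96 98 91 84 81 81]
220 [47 46 42 43 46 45 48 54 79 93 97 95 85 82 81 82]
226 [46 44 47 45 49 44 56 73 89 96 98 96 86 82 84 85]
232 [61 55 47 51 43 49 54 75 90 94 95 91 81 84 82 81]
242 [[137, 83, 39], [140, 85, 37], [141, 83, 36], [143, 87, 44], [140, 86, 41], [131, 89, 64], [113, 105, 112], [78, 113, 142], [51, 106, 141], [42, 99, 132], [34, 89, 118], [35, 87, 114], [30, 84, 114], [46, 91, 117], [56, 88, 112], [67, 85, 96], [73, 82, 86], [75, 86, 89]]
243 [[137, 81, 31], [139, 82, 35], [141, 83, 38], [141, 87, 40], [142, 85, 41], [132, 82, 48], [121, 94, 87], [90, 102, 121], [63, 107, 136], [49, 100, 133], [38, 89, 119], [35, 83, 114], [40, 90, 118], [45, 90, 118], [51, 86, 106], [67, 85, 95], [74, 85, 90], [69, 78, 84]]
264 [[142, 86, 41], [139, 85, 36], [138, 78, 31], [137, 86, 47], [125, 93, 78], [99, 105, 121], [71, 112, 141], [53, 105, 138], [43, 93, 122], [40, 83, 113], [35, 85, 113], [37, 88, 115], [39, 84, 112], [55, 89, 108], [66, 85, 96], [70, 82, 89], [69, 80, 85], [74, 84, 88]]
```

To row units: 0.01 m is 0.02, -0.001 m is -0.002.

Call:
{"name": "hand_motion", "arguments": {"rows": {"segments":[[-0.002,0.002,0,0,0,0],[0,0,0.02,0,0,0],[0,0,0.016,0,0,0],[0,0,0,0,0,0]]}}}

```text
t: 7.8
tcp_pos: [0.505, -0.146, 0.2869]
tool_rot: [-0.001, 0.707, 0.707, -0.001]
ft_force: [1.4, 0.6, -0.9]
width: 0.017
grip_force: 48.9
```

Call:
{"name": "hand_motion", "arguments": {"rows": {"segments":[[0,0,0.006,0,0,0],[0,0,0.006,0,0,0],[0,0,0,0,0,0]]}}}

```text
t: 8.18
tcp_pos: [0.5057, -0.1462, 0.2821]
tool_rot: [-0.0, 0.707, 0.707, -0.0]
ft_force: [-0.6, 0.5, -1.4]
width: 0.0166
grip_force: 48.9
```

Call:
{"name": "hand_motion", "arguments": {"rows": {"segments":[[0,0,0.006,0,0,0],[0,0,0.004,0,0,0],[0,0,0,0,0,0]]}}}

```text
t: 8.55
tcp_pos: [0.5056, -0.1462, 0.277]
tool_rot: [-0.0, 0.707, 0.707, -0.0]
ft_force: [0.6, -0.7, 0.4]
width: 0.0168
grip_force: 48.9
```

To row units: 0.002 m is 0.004.

Call:
{"name": "hand_motion", "arguments": {"rows": {"segments":[[0,0,0.004,0,0,0],[0,0,0.004,0,0,0],[0,0,0,0,0,0]]}}}

```text
t: 8.93
tcp_pos: [0.5056, -0.1462, 0.2731]
tool_rot: [-0.0, 0.707, 0.707, -0.0]
ft_force: [0.1, 0.3, -0.5]
width: 0.0167
grip_force: 48.9
```

Call:
{"name": "hand_motion", "arguments": {"rows": {"segments":[[0,0,0.004,0,0,0],[0,0,0.006,0,0,0],[0,0,0,0,0,0]]}}}

```text
t: 9.3
tcp_pos: [0.5056, -0.1462, 0.2679]
tool_rot: [-0.0, 0.707, 0.707, -0.0]
ft_force: [0.0, -0.6, -0.6]
width: 0.0166
grip_force: 48.9
```

```bash
python3 - <<'E'
from plant import vision,manip
import cv2,numpy as np
s=vision.get_image("scene")[:,:,::-1]
st=manip.state();print(st["ft_force"],st["torque"],st["tcp_pos"])
cv2.imwrite("pics/s3.png",s)
cv2.imwrite("pics/h2.png",cv2.resize(s[190:300,340:420],None,fx=5,fy=5,interpolation=2))
E
```

```text
[-0.28091638  0.74509302 -1.34263849] [-0.00468099  0.00984386  0.03050336] [ 0.50564943 -0.14623719  0.26807751]
```

View pics/h2.png

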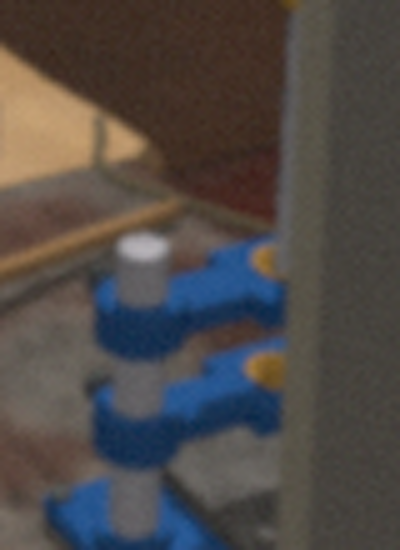

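The picture shows the shaft disappearing into the upper brass bushing (mouth at px (394,242)) with rim visible to its left and no force. Continuing.

To row units: 0.008 m is 0.016, 0.006 m is 0.012.

Call:
{"name": "hand_motion", "arguments": {"rows": {"segments":[[0,0,0.012,0,0,0],[0,0,0.016,0,0,0],[0,0,0.016,0,0,0],[0,0,0.01,0,0,0],[0,0,0,0,0,0]]}}}

```text
t: 9.98
tcp_pos: [0.5054, -0.1461, 0.2406]
tool_rot: [-0.001, 0.707, 0.707, -0.0]
ft_force: [-0.2, -0.1, -1.6]
width: 0.0168
grip_force: 48.9
```

Call:
{"name": "hand_motion", "arguments": {"rows": {"segments":[[0,0,0.006,0,0,0],[0,0,0.006,0,0,0],[0,0,0.004,0,0,0],[0,0,0,0,0,0]]}}}

```text
t: 10.48
tcp_pos: [0.5057, -0.1463, 0.2331]
tool_rot: [-0.0, 0.707, 0.707, -0.0]
ft_force: [0.1, 0.1, -0.2]
width: 0.0167
grip_force: 48.9
```

Call:
{"name": "hand_motion", "arguments": {"rows": {"segments":[[0,0,0.006,0,0,0],[0,0,0.004,0,0,0],[0,0,0,0,0,0]]}}}

```text
t: 10.85
tcp_pos: [0.5056, -0.1462, 0.228]
tool_rot: [-0.0, 0.707, 0.707, -0.0]
ft_force: [0.2, 0.2, -0.8]
width: 0.0166
grip_force: 48.9
```

To row units: 0.005 m is 0.01, 0.004 m is 0.008.

Call:
{"name": "hand_motion", "arguments": {"rows": {"segments":[[0,0,0.008,0,0,0],[0,0,0.008,0,0,0],[0,0,0.01,0,0,0],[0,0,0.01,0,0,0],[0,0,0.007,0,0,0],[0,0,0.004,0,0,0],[0,0,0,0,0,0],[0,0,0,0,0,0],[0,0,0,0,0,0]]}}}

```text
t: 11.98
tcp_pos: [0.5059, -0.1463, 0.205]
tool_rot: [0.0, 0.707, 0.707, 0.0]
ft_force: [-0.4, -0.1, -0.4]
width: 0.0168
grip_force: 48.9
```

```bash
python3 - <<'E'
from plant import vision,manip
import cv2,numpy as np
s=vision.get_image("scene")[:,:,::-1];t=vision.get_image("top")[:,:,::-1]
f=[];m=[]
st=manip.state();print(st["ft_force"],st["torque"],st["tcp_pos"])
cv2.imwrite("pics/s4.png",s)
a=cv2.resize(s[180:290,340:420],None,fx=5,fy=5,interpolation=2);b=cv2.resize(t[210:320,320:400],None,fx=5,fy=5,interpolation=2)
cv2.imwrite("pics/h3.png",np.hstack([a,b]))
E
```

```text
[ 0.41714733  0.39045181 -0.98661996] [-0.02026561  0.02105361 -0.01636268] [ 0.50590143 -0.14634311  0.20500385]
```

View pics/h3.png

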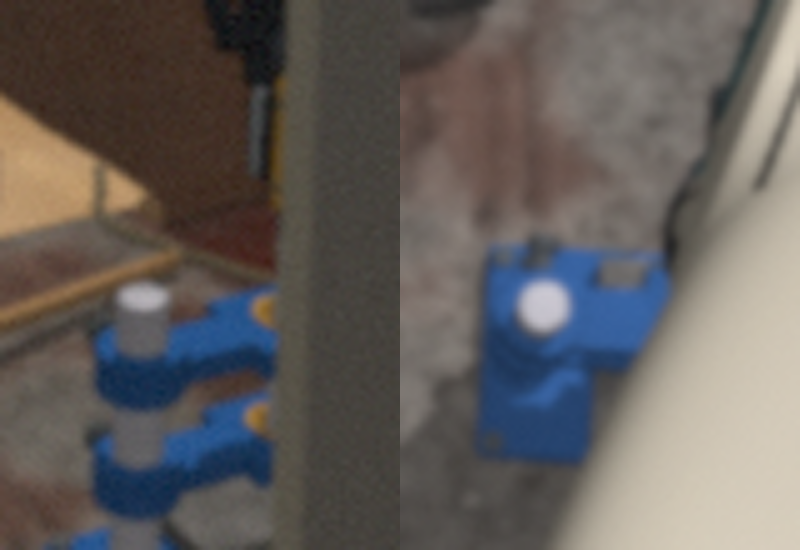

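```bash
python3 - <<'E'
from h import *
from plant import manip
e=np.array([.498,.867,0])*.009
print(proj("scene",np.array([.5059,-.1463,.1735])+e))
f=[]
for i in range(12):
    vision.get_image("top");s=manip.state();f.append(np.r_[s["ft_force"],s["torque"]])
f=np.array(f);print(f.mean(0).round(3),(f.std(0)/12**.5).round(3),s["tcp_pos"],s["t"])
E
```

```text
[393.2881934  220.18087989]
[ 0.039 -0.034 -0.783 -0.008 -0.02   0.014] [0.125 0.214 0.127 0.005 0.008 0.009] [ 0.50577512 -0.14630081  0.20481894] 12.675
```

```bash
python3 -c "
from plant import job_done
print(job_done())"
```

```text
the job is handed in; nothing more can be done
None
```

I handed the job in at about 12.7 s: the long punch hangs upright in the gripper through both bushings, tip at about z = 43 mm (20 mm above the block), with no measurable side force; the forearm hid the lower bushing, so that part rests on position and force readings.

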